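Clip a transport pot's lid shut and close its steam vent

ROBOT

A 6-joint arm with a two-finger parallel gripper is mounted at the origin on a cart in front of the work surface, level with it; the furniture and walls round the work are solid. World frame = base frame: x ahead of the robot, y to its left, z up, the work surface at z = 0. Lengths are in m, angles in rad, forces in N, time in s.
With the tool pointing down it reaches from about 0.35 to 0.975 m from the base axis. Payload 4.9 kg.
Tool frame: the origin (TCP) lies at the very end of the fingers, on their centre line; the grasp point (between the pads) lies 19 mm behind it; z points along the fingers, y is the line along which they close (so a half turn about z gives the same grasp; the last joint's range is limited). The gripper opens to 85 mm and grips with 20 to 120 N. Pads are 22 mm wide; open, the fingers measure 114 mm over their backs; the gripper's body (76 mm by 85 mm) begins 54 mm behind the grasp point. The pads swing forward as they close: fully open they stand 13 mm farther back than shut.
Start: joints at [-1.28, 0.053, 1.613, -0, 1.476, -0.119], TCP at [0.249, -0.573, 0.231] pointing down, gripper open.
Joint ranges: [-3.01, 3.01], [-1.01, 2.22], [0.06, 2.58], [-1.02, 4.17], [0.09, 2.62], [-3.14, 3.14]. Speed limits (rad/s): [2.57, 2.57, 3.14, 3.14, 3.14, 3.14].

INTERFACE

Orientations are given as a unit quaternion [w, x, y, z].
In Python, from plant import manip gives the robot as it stands.
- The arm moves only by the tool play_rows, never from a script. Its argument "series" is a list that holds one entry, the list of rows, each a list of 7 numbers: the shift along the world's x, y, z in m, then the turn, a rotation vector about the world's x, y, z in degrees, then the opening, from 0 (shut) to 1 (fully open). In form: [[[dx, dy, dz, rx, ry, rz, grip], ...]]. A call has 1 to 10 rows; each row shifts and turns the commanded pose from where the row before left it; what a row does not reach is not made up. A row lasts 1/10 s, in which the tool goes at most 50 mm and 8.59 degrees, less where a joint would pass 70% of its speed; a pose out of reach is approached as far as the arm can. A call with a gripper value outside its range is refused whole. The fingers move at their own pace and stop on an object; the grip force is fixed at half the most. Time passes only in rows, so rows that do not move let the fingers close. It gives the time, the measured TCP pose, the force, the opening and the grip force at its end, in the units of the state.
- manip.state(): the state, without advancing time (a new reading comes with each control period).
- manip.grab_frame(name): name is "side" or "top"; returns a dict with "frame" (384x512x3 uint8, blue, green, red), "mtx" (3x3 intrinsics, pixels), "R" (3x3) and "t" (3): a world point X has camera coordinates R X + t. Camera axes: x right, y down, z forward; pixel columns grow to the right and rows downward; lengths in m; the calibration is good to about 2 mm. A picture is of the moment at which its call begins. There is no depth.
- manip.job_done(): hands the job in; it is judged then, once.
The state is a dict: "time": time; "joint_pos": joint angles; "joint_vel": joint speeds; "joint_efforts": joint torques, N m; "tool_pos": TCP position; "tool_rot": TCP orientation; "contact_force": force on the tool from outside, world axes, zero at the start; "ft_torque": the same for the moment, N m; "gripper_width": opening from 0.0 (shut) to 1.0 (fully open); "grasp_force": force on a finger pad.
Only numpy, scipy, OpenCV 4.12 (cv2) and the standard library are available. Lean on these libraries where they do the work, as an engineer would, in place of code of your own. Each camera call takes 0.05 s, during which the arm holds its last target. There are 200 camera calls.

TASK

Get the filled pot ready to carry out: flip both lid latch levers down past centre until each snaps home and its wire loop clamps the lid, and only then push the red vent stopper fully down into the lid, so that steam can escape while the lid is drawn tight. Nothing needs to be grasped: push with the fingertips or the outside of the fingers. Do not lift or shift the lid, and leave the things standing round the pot where they are.

Things in the scene. Friction and masses are not known exactly. Their poses are not given: they have to be found in the camera images.
- pot: Polished steel pot, 150 mm high, about 228 mm across, full and too heavy to move (fixed). Origin: centre of its base (within 2 mm of its axis), on the range top; z up. Two loop handles stick out 140 mm from its axis, one towards the robot. Its yaw is 1.36 to 1.80. Tall stock pots stand close behind it and behind lever_a: keep the gripper body out of x > 0.6 there.
- lever_a (a joint): Latch lever on the right-hand (-y) side of the pot, rad. 0: standing up and outward, 60 degrees above level. Grows as the lever swings outward and down: level at 1.05, hanging 65 degrees below level (closed, end stop) at 2.18. Light friction till 0.75; then 1 to 3 N at the grip against the loop's spring; dead centre at about 1.65; past about 1.75 it snaps to 2.18 by itself and stays.
- lever_a_hinge (a point): Centre of the hinge pin of lever_a, 136 mm from the pot axis and 110 mm above the range top. The pin is level and tangent to the pot; the lever swings in the upright plane through this point and lever_a_tip, which is square to the pin.
- lever_a_tip (a point): Free end of lever_a, 67 mm from its hinge. The lever is a flat steel plate 36 mm wide near the hinge, then 24 mm; its last 28 mm carry a black thumb grip 28 mm wide and 6 mm thick. Push on the face that looks up (and, once it hangs, outward).
- loop_a: Steel wire loop of latch a, 44 mm wide, on springs, hung from lever_a; its cross bar leans loose in the channel of the lid's lug, at most about 20 mm above the pot rim. As the lever closes it is drawn down and clamps the lug with about 12 N. Nothing needs to touch it. Origin: its eye, 14 mm from the hinge.
- lever_b (a joint): Latch lever on the left-hand (+y) side of the pot, rad. 0: standing up and outward, 60 degrees above level. Grows as the lever swings outward and down: level at 1.05, hanging 65 degrees below level (closed, end stop) at 2.18. Light friction till 0.75; then 1 to 3 N at the grip against the loop's spring; dead centre at about 1.65; past about 1.75 it snaps to 2.18 by itself and stays.
- lever_b_hinge (a point): Centre of the hinge pin of lever_b, 136 mm from the pot axis and 110 mm above the range top. The pin is level and tangent to the pot; the lever swings in the upright plane through this point and lever_b_tip, which is square to the pin.
- lever_b_tip (a point): Free end of lever_b, 67 mm from its hinge. The lever is a flat steel plate 36 mm wide near the hinge, then 24 mm; its last 28 mm carry a black thumb grip 28 mm wide and 6 mm thick. Push on the face that looks up (and, once it hangs, outward).
- loop_b: Steel wire loop of latch b, 44 mm wide, on springs, hung from lever_b; its cross bar leans loose in the channel of the lid's lug, at most about 20 mm above the pot rim. As the lever closes it is drawn down and clamps the lug with about 12 N. Nothing needs to touch it. Origin: its eye, 14 mm from the hinge.
- lid: Loose steel lid, 234 mm across, 0.8 kg, lying seated on the pot rim, held only by its weight till latched. Origin: on its axis, at the level of the rim (150 mm above the range top); z up. Dome 20 mm high; a carrying handle across the middle reaches 56 mm above the rim (not to be used). Two channel lugs over the latches reach 136 mm from the axis and 19 mm above the rim.
- vent (a joint): How far the vent stopper is pressed in, m: 0 raised (open), 0.008 fully down (shut). It takes about 4 N and stays where it is left.
- vent_top (a point): Centre of the top of the red vent stopper (22 mm wide, mushroom shaped) on the robot's side of the lid, 75 mm from the lid's axis. When raised it stands about 41 mm above the pot rim; it moves straight down.
- timer: White wind-up kitchen timer, 62 mm wide, 50 mm high; bystander. Origin: centre of its underside.
- seals: Red carton of lid seals, 50 x 110 x 28 mm; bystander. Origin: centre of its underside.
- jar: Small clear jar with a white cap, 50 mm wide, 56 mm high; bystander. Origin: centre of its underside.
- scoop: White measuring scoop, 109 x 48 x 26 mm; bystander. Origin: centre of its underside.

How it is judged:
By the outcome, as a careful person would: the job done as asked, in the order asked, and still so for the second after the job is handed in, with the robot touching nothing.
It also fails if it takes over 54 s, if anything falls off the work surface, if the arm or the gripper's body presses on something with over 40 N, if the wrist force passes 120 N, or if a joint passes its speed limit or range.

## Working session

There is one attempt and no reset: what is moved stays moved. The work goes in short steps, Python scripts to look and compute and a tool call to move; the robot and the scene stay as the last step left them, time stands still between calls to the robot, and variables do not carry over. Pictures are saved under pics/ and viewed, at most 13 in all, crops included, and the job is handed in when it is done.

Besides the shell and the picture viewer there is one more tool, called after ">>>" as a command line: name --argument value ..., lists and objects as JSON in quotes. play_rows: Moves the arm, as the interface text tells. Its arguments: {"type":"object","properties":{"series":{"type":"array"}},"required":["series"]}

```bash
mkdir -p pics; cat > h.py <<'E'
import numpy as np,cv2
from plant import manip
def snap(n,f):
    d=manip.grab_frame(n); cv2.imwrite('pics/'+f+'.png',d['frame']); np.savez('pics/'+f+'.npz',**{k:np.array(d[k]) for k in('frame','mtx','R','t')}); return d
def P(f):
    d=np.load('pics/'+f+'.npz'); return d['mtx']@np.c_[d['R'],d['t'].reshape(3)]
def proj(f,X):
    x=P(f)@np.r_[X,1]; return x[:2]/x[2]
def tri(f,a,g,b):
    x=cv2.triangulatePoints(P(f),P(g),np.array(a,float).reshape(2,1),np.array(b,float).reshape(2,1)); return (x[:3]/x[3]).ravel()
def cam(f):
    d=np.load('pics/'+f+'.npz'); return -d['R'].T@d['t'].reshape(3), d['R'][2]
E
python3 - <<'E'
from h import *
for n in('side','top'):
    snap(n,n+'0'); im=cv2.imread(f'pics/{n}0.png'); cv2.imwrite(f'pics/{n}0b.png',cv2.resize(im,(800,600)))
    print(n,cam(n+'0'),P(n+'0')[2])
print(manip.state())
E
```

```text
side (array([-0.03634486,  0.75109501,  0.55157653]), array([ 0.51437107, -0.74318229, -0.42790476])) [ 0.51437107 -0.74318229 -0.42790476  0.81291748]
top (array([ 0.03663311, -0.17347521,  1.6460703 ]), array([ 0.25783771,  0.12294498, -0.9583341 ])) [ 0.25783771  0.12294498 -0.9583341   1.58936781]
{'time': 0.1, 'joint_pos': array([-1.27998099e+00,  5.33372601e-02,  1.61414785e+00,  1.55579985e-06,
        1.47598285e+00, -1.18981808e-01]), 'joint_vel': array([ 1.25265742e-03, -1.32032817e-03, -2.13042268e-03, -1.19450538e-03,
        4.73397168e-05,  9.11407593e-04]), 'joint_efforts': array([ 9.31795876e-04, -3.94906032e+01, -3.71362424e+01, -6.03194917e-05,
        3.88646673e-03, -1.30751746e-05]), 'tool_pos': array([ 0.24886544, -0.57271054,  0.23016245]), 'tool_rot': array([-9.34261014e-04,  9.79081211e-01,  2.03467694e-01, -7.96895718e-05]), 'contact_force': array([1.00910871, 0.15532264, 0.47762134]), 'ft_torque': array([ 0.02497152, -0.02188227, -0.00564318]), 'grasp_force': 0.0, 'gripper_width': 1.0026971191682266}
```

View pics/side0b.png

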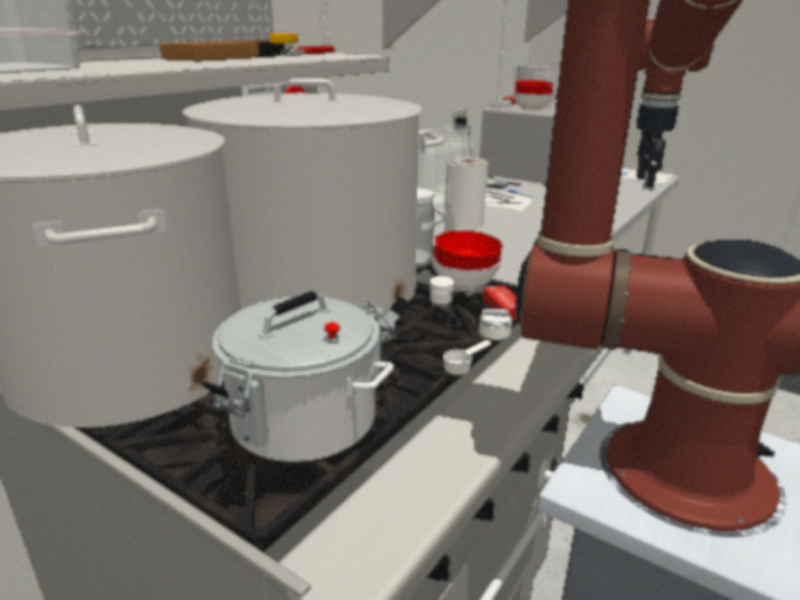

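View pics/top0b.png

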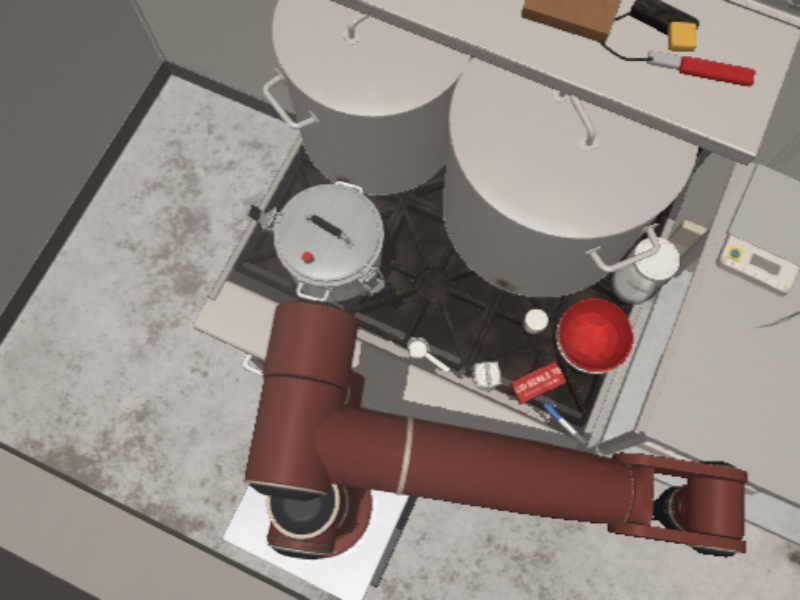

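Side: vent at about (332,328), lever_b grip about (213,388), lever_a near (385,318). Top (800 px scale): vent (307,257), grip_b (255,212), latch_a near (372,282). I'll crop closer.

```bash
python3 - <<'E'
from h import *
a=cv2.imread('pics/side0.png')[180:300,115:275]; b=cv2.imread('pics/top0.png')[105:205,150:260]
a=cv2.resize(a,(640,480),interpolation=cv2.INTER_CUBIC); cv2.imwrite('pics/ca.png',a)
b=cv2.resize(b,(660,600),interpolation=cv2.INTER_CUBIC); cv2.imwrite('pics/cb.png',b)
c={}
for n in('side0','top0'):
    im=cv2.imread(f'pics/{n}.png').astype(int); m=(im[...,2]>130)&(im[...,1]<70)
    y0,y1,x0,x1=(190,230,190,230) if n=='side0' else (150,180,180,215)
    v,u=np.nonzero(m[y0:y1,x0:x1]); c[n]=(u.mean()+x0,v.mean()+y0); print(n,c[n],len(u))
print(tri('side0',c['side0'],'top0',c['top0']))
print(tri('side0',(213*.64,388*.64),'top0',(255*.64,212*.64)))
E
```

```text
side0 (np.float64(212.06976744186045), np.float64(209.5581395348837)) 43
top0 (np.float64(196.2941176470588), np.float64(164.23529411764707)) 17
[0.4323005  0.22756576 0.18428232]
[0.48506663 0.38331767 0.1523997 ]
```

View pics/ca.png

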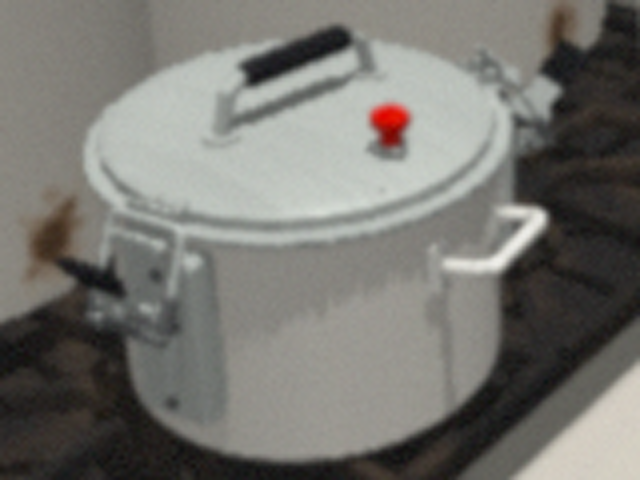

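View pics/cb.png

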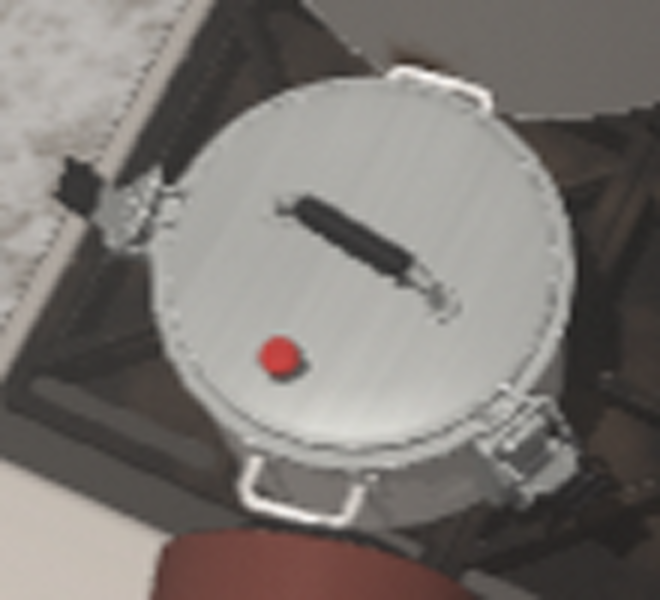

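Crops: grip_b at side crop (92,277), top crop (80,187); grip_a at side (568,60), top (585,488); lid ellipse in top crop spans u 153–575, v 75–465; vent (280,357).

```bash
cat >> h.py <<'E'
def onz(f,uv,z):
    M=P(f); A=np.c_[M[:,:2],-np.r_[uv,1]]; return np.linalg.solve(A,-(M[:,2]*z+M[:,3]))[:2]
E
python3 - <<'E'
from h import *
S=lambda x,y:(115+x/4-.4,180+y/4-.4); T=lambda x,y:(150+x/6-.4,105+y/6-.4)
for n,s,t in [('gripb',(92,277),(80,187)),('tipb',(62,263),(62,183)),('gripa',(568,60),(585,488)),('vent',(390,113),(280,355))]:
    X=tri('side0',S(*s),'top0',T(*t)); print(n,X,proj('side0',X)-S(*s),proj('top0',X)-T(*t))
print('axis?',onz('top0',T(364,270),.155))
# fit rim circle from top pixels on rim
pts=[(153,260),(575,265),(175,175),(250,100),(345,76),(225,410),(290,450),(340,463),(560,185),(490,112)]
from scipy.optimize import least_squares
W=np.array([onz('top0',T(*p),.153) for p in pts])
r=least_squares(lambda q:np.hypot(*(W-q[:2]).T)-q[2],[.45,.2,.117]); print(r.x,r.fun.round(4))
c=r.x[:2]; V=tri('side0',S(390,113),'top0',T(280,355))[:2]-c; print('vent r,ang',np.hypot(*V),np.arctan2(V[1],V[0]))
for p in [(290,515),(442,88)]:
    w=onz('top0',T(*p),.12)-c;print('handle',np.hypot(*w),np.arctan2(w[1],w[0]))
E
```

```text
gripb [0.48358302 0.38329773 0.15246123] [-0.12777131 -0.05203787] [0.00992208 0.0476325 ]
tipb [0.48192725 0.39259238 0.16280576] [3.2161293  1.30001211] [-0.27322111 -1.18916241]
gripa [0.44341908 0.05278435 0.14878756] [-0.72574937 -0.26157914] [0.00562638 0.36389746]
vent [0.43253296 0.22724542 0.1881329 ] [0.12822586 0.04840924] [-0.00520834 -0.05476982]
axis? [0.5053235  0.21683345]
[0.51014584 0.22002644 0.11603937] [ 0.0003  0.0012  0.0024  0.002  -0.0029 -0.0029 -0.0006  0.0012  0.0018
 -0.0026]
vent r,ang 0.07794788611027548 3.048846885392819
handle 0.14201517939873007 -2.988361087116748
handle 0.12655822627420246 0.12211383025786868
```

```bash
python3 - <<'E'
from h import *
c=np.array([.509,.2195])
def lever(az,q):
    el=np.pi/3-q; e=np.r_[np.cos(az),np.sin(az),0]; t=np.r_[-np.sin(az),np.cos(az),0]; d=np.cos(el)*e+np.r_[0,0,np.sin(el)]
    h=np.r_[c,.11]+.136*e; g=h+.039*d; tp=h+.067*d
    return [h+.018*t,h-.018*t,g-.014*t,tp-.014*t,tp+.014*t,g+.014*t,h+.018*t]
out=[]
for n,f,x0,y0,k in[('side0',5,115,180,(120,160)),('top0',6,150,105,(100,110))]:
    im=cv2.imread(f'pics/{n}.png')[y0:y0+k[0],x0:x0+k[1]]; im=cv2.resize(im,None,fx=5,fy=5,interpolation=cv2.INTER_CUBIC)
    for az,q,col in[(1.73,.0,(0,255,0)),(-1.95,.0,(0,255,0)),(-1.95,.3,(0,0,255))]:
        p=np.array([(proj(n,X)+.5-[x0,y0])*5 for X in lever(az,q)]).astype(int); cv2.polylines(im,[p],False,col,1)
    p=np.array([(proj(n,np.r_[c+.117*np.array([np.cos(s),np.sin(s)]),.15])+.5-[x0,y0])*5 for s in np.linspace(0,6.28,60)]).astype(int); cv2.polylines(im,[p],True,(255,0,0),1)
    cv2.imwrite(f'pics/o_{n}.png',im)
a=cv2.imread('pics/o_side0.png');b=cv2.imread('pics/o_top0.png')
A=np.zeros((600,800,3),np.uint8); A[:300,:400]=a[150:450,0:400]; A[300:,:300]=a[0:300,500:800];A[:300,400:]=b[50:350,0:400]; A[300:,400:]=b[200:500,150:550]
cv2.imwrite('pics/o.png',A)
E
```

```text
(no output)
```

View pics/o.png

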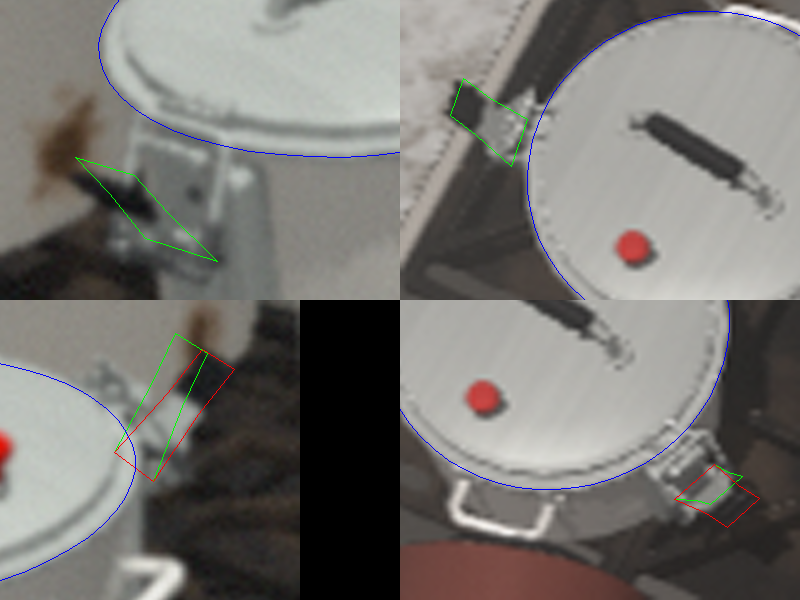

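Model matches: lever_b q≈0.1, lever_a q≈0.35. Axis ≈ (.509,.2195); hinge_a ≈ (.459,.093), azimuth −1.95; hinge_b azimuth ≈1.73. Start with a: fingers shut, above its grip, finger-closing line tangential.

>>> play_rows --series '[[[0, 0.02, 0.03, 0, 0, 0, 0], [0.01, 0.04, 0.02, 0, 0, 7.5, 0], [0.015, 0.04, 0, 0, 0, 7.5, 0], [0.015, 0.04, 0, 0, 0, 7.5, 0], [0.015, 0.04, 0, 0, 0, 7.5, 0], [0.015, 0.04, 0, 0, 0, 7.5, 0], [0.015, 0.04, 0, 0, 0, 7.5, 0], [0.015, 0.04, 0, 0, 0, 0, 0], [0.015, 0.04, 0, 0, 0, 0, 0], [0.015, 0.04, 0, 0, 0, 0, 0]]]'

```text
time: 1.1
tool_pos: [0.379, -0.1915, 0.2809]
tool_rot: [-0.0, 0.827, 0.562, -0.0]
contact_force: [0.9, -0.3, 0.1]
gripper_width: 0.0
grasp_force: 0.0
```

>>> play_rows --series '[[[0.015, 0.04, 0, 0, 0, 0, 0], [0.015, 0.04, 0, 0, 0, 0, 0], [0.015, 0.04, 0, 0, 0, 0, 0], [0.01, 0.04, 0, 0, 0, 0, 0], [0, 0.04, 0, 0, 0, 0, 0], [0, 0.03, 0, 0, 0, 0, 0], [0, 0, 0, 0, 0, 0, 0], [0, 0, 0, 0, 0, 0, 0]]]'

```text
time: 1.9
tool_pos: [0.4338, 0.0371, 0.2809]
tool_rot: [-0.0, 0.826, 0.563, -0.0]
contact_force: [1.0, -0.5, 0.3]
gripper_width: 0.001
grasp_force: 0.0
```

>>> play_rows --series '[[[0.007, 0.0115, -0.03, 0, 0, 0, 0], [0, 0, -0.04, 0, 0, 0, 0], [0, 0, -0.03, 0, 0, 0, 0], [0, 0, -0.004, 0, 0, 0, 0], [0, 0, 0, 0, 0, 0, 0]]]'

```text
time: 2.4
tool_pos: [0.4406, 0.0473, 0.1768]
tool_rot: [-0.0, 0.827, 0.562, -0.001]
contact_force: [-0.5, -0.8, 0.2]
gripper_width: 0.001
grasp_force: 0.0
```

```bash
python3 - <<'E'
from h import *
A=np.zeros((600,800,3),np.uint8)
for n,x0,y0,i in[('side',200,150,0),('top',200,130,400)]:
    im=snap(n,n+'1')['frame'][y0:y0+100,x0:x0+80]; A[:500,i:i+400]=cv2.resize(im,None,fx=5,fy=5,interpolation=cv2.INTER_CUBIC)
s=manip.state();print(s['tool_pos'],s['contact_force'])
for n,x0,y0 in[('side1',200,150),('top1',200,130)]: print(5*(proj(n,s['tool_pos'])-[x0,y0]))
cv2.imwrite('pics/p1.png',A)
E
```

```text
[0.4422177  0.04756709 0.17940853] [0.49396113 0.1125156  0.11599522]
[288.03591629 161.8617075 ]
[241.13685666 272.18505408]
```

View pics/p1.png

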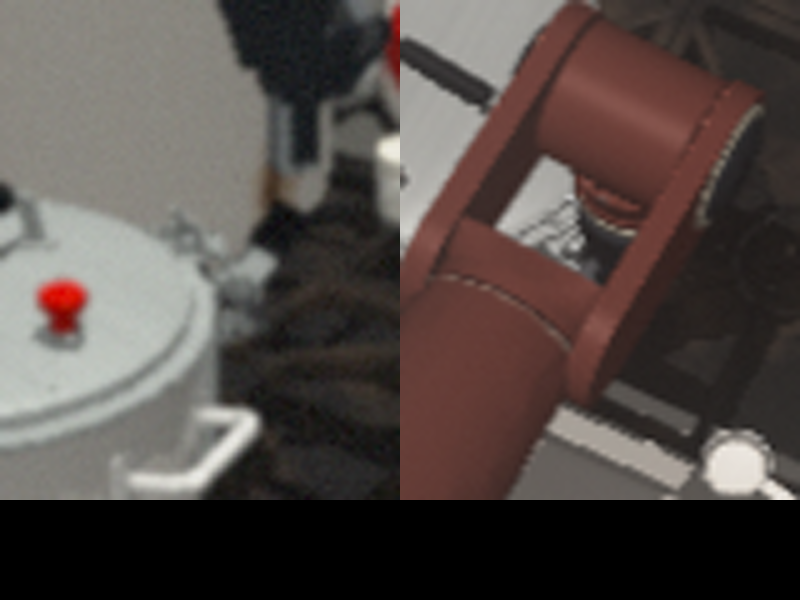

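Finger stands just above grip_a (side crop: finger foot ~(300,200), grip ~(280,220)). Descend gently, watching force.

>>> play_rows --series '[[[0, 0, -0.007, 0, 0, 0, 0], [0, 0, -0.007, 0, 0, 0, 0], [0, 0, -0.005, 0, 0, 0, 0], [0, 0, -0.005, 0, 0, 0, 0], [0, 0, 0, 0, 0, 0, 0]]]'

```text
time: 3.0
tool_pos: [0.4404, 0.0484, 0.1522]
tool_rot: [-0.001, 0.827, 0.563, -0.001]
contact_force: [-0.0, 0.3, 0.4]
gripper_width: 0.001
grasp_force: 0.0
```

>>> play_rows --series '[[[0, 0, -0.007, 0, 0, 0, 0], [0, -0.002, -0.007, 0, 0, 0, 0], [0, -0.002, -0.007, 0, 0, 0, 0], [-0.001, -0.002, -0.007, 0, 0, 0, 0], [0, 0, -0.007, 0, 0, 0, 0], [0, 0, 0, 0, 0, 0, 0]]]'

```text
time: 3.6
tool_pos: [0.4393, 0.0421, 0.117]
tool_rot: [-0.001, 0.827, 0.563, -0.001]
contact_force: [0.2, -0.1, 0.6]
gripper_width: -0.004
grasp_force: 0.3
```

```bash
python3 - <<'E'
from h import *
im=snap('side','side2')['frame'][160:260,200:320]; cv2.imwrite('pics/p2.png',cv2.resize(im,None,fx=6,fy=6,interpolation=cv2.INTER_CUBIC))
s=manip.state();print(s['tool_pos'],s['contact_force'],6*(proj('side2',s['tool_pos'])-[200,160]))
E
```

```text
[0.43952549 0.04224967 0.11759375] [ 0.07771466 -0.17881061  1.19330725] [356.56090039 266.83809909]
```

View pics/p2.png

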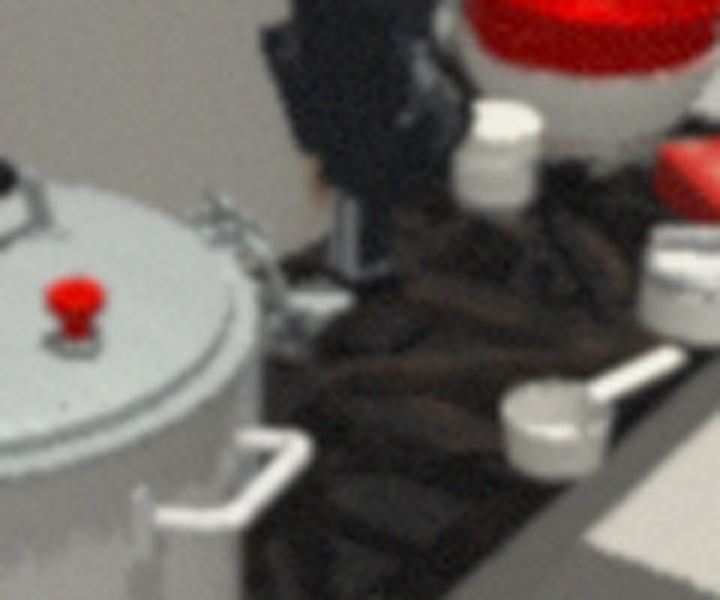

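The finger sits on lever_a, which is now about level (finger foot ~(355,275)). Continue down with tilt outward.

>>> play_rows --series '[[[0, 0, -0.006, 2.8, -1.1, 0, 0], [0, 0, -0.006, 2.8, -1.1, 0, 0], [0, 0, -0.006, 2.8, -1.1, 0, 0], [0, 0, -0.006, 2.8, -1.1, 0, 0], [0.0005, 0.001, -0.006, 2.8, -1.1, 0, 0], [0, 0, 0, 0, 0, 0, 0]]]'

```text
time: 4.25
tool_pos: [0.4397, 0.0427, 0.0873]
tool_rot: [-0.074, 0.82, 0.557, 0.108]
contact_force: [0.2, 0.1, -0.5]
gripper_width: 0.003
grasp_force: 0.0
```

>>> play_rows --series '[[[0.001, 0.002, -0.006, 0, 0, 0, 0], [0.001, 0.002, -0.006, 0, 0, 0, 0], [0.001, 0.002, -0.005, 0, 0, 0, 0], [0, 0, 0, 0, 0, 0, 0], [0, 0, 0, 0, 0, 0, 0]]]'

```text
time: 4.75
tool_pos: [0.4434, 0.0496, 0.0711]
tool_rot: [-0.074, 0.819, 0.558, 0.108]
contact_force: [0.6, 0.4, -0.3]
gripper_width: -0.0
grasp_force: 0.0
```

>>> play_rows --series '[[[-0.004, -0.01, 0.01, 0, 0, 0, 0], [0, 0, 0.03, 0, 0, 0, 0], [0, 0, 0.04, -4, 1.5, 0, 0], [0, 0, 0.04, -5, 2, 0, 0], [0, 0, 0.04, -5, 2, 0, 0], [0, 0, 0.04, 0, 0, 0, 0], [0, 0, 0.01, 0, 0, 0, 0], [0, 0, 0, 0, 0, 0, 0]]]'

```text
time: 5.55
tool_pos: [0.4406, 0.0394, 0.284]
tool_rot: [0.002, 0.827, 0.563, 0.002]
contact_force: [-0.2, -0.6, -0.7]
gripper_width: 0.0
grasp_force: 0.0
```

```bash
python3 - <<'E'
from h import *
im=snap('side','side3')['frame'][160:260,200:320]; cv2.imwrite('pics/p3.png',cv2.resize(im,None,fx=6,fy=6,interpolation=cv2.INTER_CUBIC))
s=manip.state();print(s['tool_pos'],s['contact_force'],s['joint_pos'])
E
```

```text
[0.43964836 0.03926569 0.28146997] [-0.09405959  0.05426348 -1.774127  ] [-7.98730253e-02 -4.33723912e-01  1.95264791e+00  6.88699741e-05
  1.62170995e+00  2.95616506e-01]
```

View pics/p3.png

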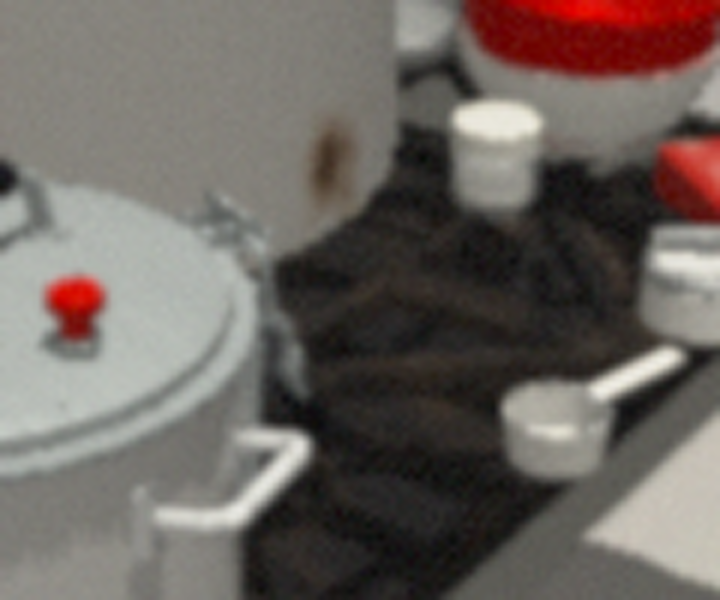

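Lever_a now hangs closed (around (290,360)); nothing else moved. On to b, over the pot.

>>> play_rows --series '[[[0.005, 0.04, 0, 0, 0, 6, 0], [0.005, 0.04, 0, 0, 0, 6, 0], [0.005, 0.04, 0, 0, 0, 6, 0], [0.005, 0.04, 0, 0, 0, 6, 0], [0.005, 0.04, 0, 0, 0, 6.7, 0], [0.005, 0.04, 0, 0, 0, 0, 0], [0.005, 0.04, 0, 0, 0, 0, 0], [0.005, 0.04, 0, 0, 0, 0, 0], [0.002, 0.032, -0.03, 0, 0, 0, 0], [0, 0, 0, 0, 0, 0, 0]]]'

```text
time: 6.6
tool_pos: [0.4784, 0.3921, 0.2427]
tool_rot: [-0.002, 0.647, 0.762, -0.006]
contact_force: [-0.2, -0.3, -1.5]
gripper_width: -0.002
grasp_force: 0.0
```

>>> play_rows --series '[[[0, 0, -0.03, 0, 0, 0, 0], [0, 0, -0.03, 0, 0, 0, 0], [0, 0, -0.01, 0, 0, 0, 0], [0, 0, 0, 0, 0, 0, 0], [0, 0, 0, 0, 0, 0, 0]]]'

```text
time: 7.1
tool_pos: [0.4819, 0.3909, 0.182]
tool_rot: [0.0, 0.648, 0.761, 0.0]
contact_force: [0.2, 0.0, 0.6]
gripper_width: 0.0
grasp_force: 0.0
```

>>> play_rows --series '[[[0, 0, -0.006, 0, 0, 0, 0], [0, 0, -0.006, 0, 0, 0, 0], [0, 0.002, -0.005, 0, 0, 0, 0], [0, 0.002, -0.005, 0, 0, 0, 0], [0, 0.002, -0.005, 0, 0, 0, 0], [0, 0, 0, 0, 0, 0, 0]]]'

```text
time: 7.7
tool_pos: [0.481, 0.3971, 0.1531]
tool_rot: [-0.0, 0.648, 0.762, -0.001]
contact_force: [-1.7, -0.4, -0.2]
gripper_width: -0.003
grasp_force: 0.1
```

```bash
python3 - <<'E'
from h import *
im=snap('side','side4')['frame'][180:280,90:210]; cv2.imwrite('pics/p4.png',cv2.resize(im,None,fx=6,fy=6,interpolation=cv2.INTER_CUBIC))
s=manip.state();print(s['tool_pos'],s['contact_force'],6*(proj('side4',s['tool_pos'])-[90,180]))
E
```

```text
[0.48104847 0.39693393 0.15326256] [-0.48188363 -1.16350716  0.31592006] [254.33607766 433.51649935]
```

View pics/p4.png

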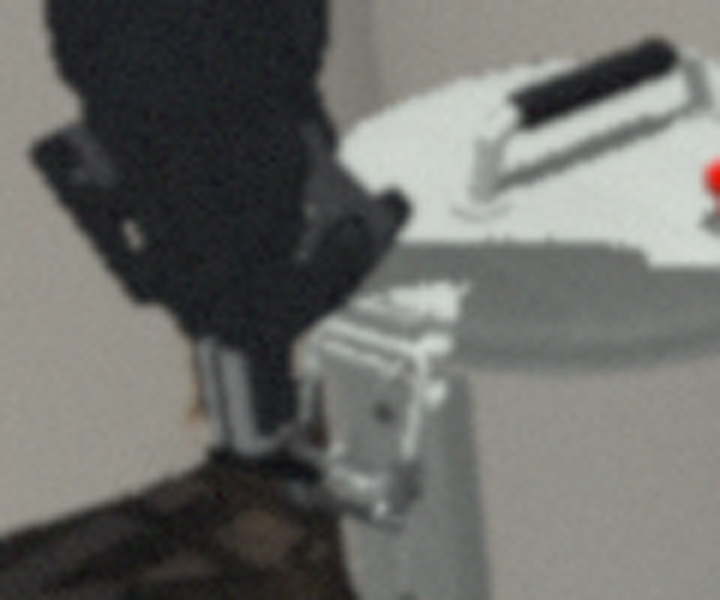

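Finger foot (~(245,450)) rests on grip_b ((270,465)), lever already turning. Continue the same arc.

>>> play_rows --series '[[[0, 0.002, -0.007, 0, 0, 0, 0], [0, 0.002, -0.007, 0, 0, 0, 0], [-0.001, 0.002, -0.007, 0, 0, 0, 0], [0, 0.002, -0.007, 0, 0, 0, 0], [-0.001, 0.001, -0.006, 0, 0, 0, 0], [0, 0, -0.006, 0, 0, 0, 0], [0, 0, 0, 0, 0, 0, 0]]]'

```text
time: 8.45
tool_pos: [0.4791, 0.4062, 0.1133]
tool_rot: [-0.0, 0.648, 0.762, -0.001]
contact_force: [-0.0, 0.4, 0.6]
gripper_width: -0.006
grasp_force: 0.3
```

>>> play_rows --series '[[[0, 0, -0.006, -2.9, -0.5, 0, 0], [0, 0, -0.006, -2.9, -0.5, 0, 0], [0, 0, -0.006, -2.9, -0.5, 0, 0], [0, 0, -0.006, -2.9, -0.5, 0, 0], [0, -0.002, -0.006, -2.9, -0.5, 0, 0], [0, 0, 0, 0, 0, 0, 0]]]'

```text
time: 9.05
tool_pos: [0.4785, 0.4044, 0.0828]
tool_rot: [0.098, 0.642, 0.756, -0.083]
contact_force: [-0.9, 0.4, 0.7]
gripper_width: 0.005
grasp_force: 0.0
```

>>> play_rows --series '[[[0, -0.002, -0.006, 0, 0, 0, 0], [0, -0.002, -0.006, 0, 0, 0, 0], [0, -0.002, -0.003, 0, 0, 0, 0], [0, 0, 0, 0, 0, 0, 0], [0, 0, 0, 0, 0, 0, 0]]]'

```text
time: 9.55
tool_pos: [0.4796, 0.398, 0.0694]
tool_rot: [0.098, 0.643, 0.755, -0.082]
contact_force: [0.8, -0.2, 0.3]
gripper_width: 0.002
grasp_force: 0.0
```

>>> play_rows --series '[[[-0.002, 0.012, 0.01, 0, 0, 0, 0], [0, 0, 0.03, 0, 0, 0, 0], [0, 0, 0.04, 4.5, 1, 0, 0], [0, 0, 0.04, 5, 0.7, 0, 0], [0, 0, 0.04, 5, 0.8, 0, 0], [0, 0, 0.04, 0, 0, 0, 0], [-0.005, -0.04, 0, 0, 0, 0, 0], [-0.01, -0.04, 0, 0, 0, 0, 0], [-0.01, -0.04, 0, 0, 0, 0, 0], [-0.01, -0.04, 0, 0, 0, 0, 0]]]'

```text
time: 10.55
tool_pos: [0.4422, 0.2497, 0.271]
tool_rot: [0.001, 0.648, 0.762, 0.001]
contact_force: [0.3, -0.9, 0.1]
gripper_width: -0.002
grasp_force: 0.0
```

>>> play_rows --series '[[[-0.01, -0.02, -0.02, 0, 0, 0, 0], [0, 0, -0.02, 0, 0, 0, 0], [0, 0, 0, 0, 0, 0, 0], [0, 0, 0, 0, 0, 0, 0]]]'

```text
time: 10.95
tool_pos: [0.4327, 0.2308, 0.2304]
tool_rot: [0.0, 0.648, 0.762, 0.0]
contact_force: [-0.1, 0.3, 0.3]
gripper_width: 0.002
grasp_force: 0.0
```

```bash
python3 - <<'E'
from h import *
im=snap('side','side5')['frame'][160:280,110:270]; cv2.imwrite('pics/p5.png',cv2.resize(im,None,fx=5,fy=5,interpolation=cv2.INTER_CUBIC))
s=manip.state();print(s['time'],s['tool_pos'],s['contact_force'],5*(proj('side5',s['tool_pos'])-[110,160]))
E
```

```text
11.0 [0.43311565 0.23104954 0.23100591] [0.05444713 0.89240401 0.18859547] [499.5275097  147.93028935]
```

View pics/p5.png

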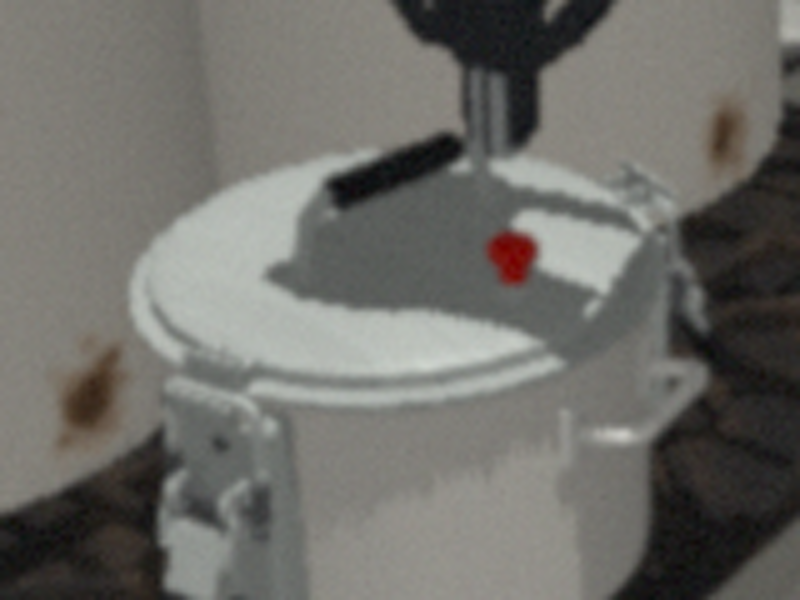

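Lever_b hangs closed at (195,540), lever_a still closed. The vent (512,258) lies under the finger. Press down.

>>> play_rows --series '[[[0, -0.003, -0.015, 0, 0, 0, 0], [0, 0, -0.015, 0, 0, 0, 0], [0, 0, -0.005, 0, 0, 0, 0], [0, 0, -0.003, 0, 0, 0, 0], [0, 0, -0.002, 0, 0, 0, 0], [0, 0, -0.002, 0, 0, 0, 0], [0, 0, 0, 0, 0, 0, 0]]]'

```text
time: 11.7
tool_pos: [0.4328, 0.2274, 0.1877]
tool_rot: [0.0, 0.648, 0.762, 0.0]
contact_force: [-1.1, -0.6, 2.1]
gripper_width: 0.002
grasp_force: 1.1
```

>>> play_rows --series '[[[0, 0, -0.002, 0, 0, 0, 0], [0, 0, -0.002, 0, 0, 0, 0], [0, 0, -0.001, 0, 0, 0, 0], [0, 0, 0, 0, 0, 0, 0]]]'

```text
time: 12.1
tool_pos: [0.4328, 0.2274, 0.1824]
tool_rot: [0.0, 0.648, 0.762, 0.001]
contact_force: [-1.1, 0.0, 3.4]
gripper_width: 0.001
grasp_force: 1.7
```

>>> play_rows --series '[[[0, 0, -0.001, 0, 0, 0, 0], [0, 0, -0.001, 0, 0, 0, 0], [0, 0, 0, 0, 0, 0, 0]]]'

```text
time: 12.4
tool_pos: [0.4329, 0.2275, 0.1823]
tool_rot: [0.0, 0.648, 0.762, 0.001]
contact_force: [-5.6, -0.6, 11.6]
gripper_width: 0.002
grasp_force: 5.6
```

>>> play_rows --series '[[[0, 0, -0.001, 0, 0, 0, 0], [0, 0, 0, 0, 0, 0, 0]]]'

```text
time: 12.6
tool_pos: [0.4329, 0.2275, 0.1822]
tool_rot: [0.0, 0.648, 0.762, 0.0]
contact_force: [-7.8, -1.9, 15.7]
gripper_width: 0.003
grasp_force: 7.6
```

>>> play_rows --series '[[[0, 0, 0.01, 0, 0, 0, 0], [0, 0, 0.03, 0, 0, 0, 0], [0, 0, 0.04, 0, 0, 0, 0], [-0.02, 0, 0.04, 0, 0, 0, 0], [-0.03, 0, 0.02, 0, 0, 0, 0], [0, 0, 0, 0, 0, 0, 0], [0, 0, 0, 0, 0, 0, 0]]]'

```text
time: 13.3
tool_pos: [0.3826, 0.2273, 0.3193]
tool_rot: [0.001, 0.648, 0.762, 0.001]
contact_force: [-0.6, 0.3, -0.6]
gripper_width: 0.001
grasp_force: 0.0
```

```bash
python3 - <<'E'
from h import *
im=snap('side','side6')['frame'][160:280,110:270]; cv2.imwrite('pics/p6.png',cv2.resize(im,None,fx=5,fy=5,interpolation=cv2.INTER_CUBIC))
print(manip.state()['contact_force'])
E
```

```text
[-0.05535963 -0.72539391 -0.06589014]
```

View pics/p6.png

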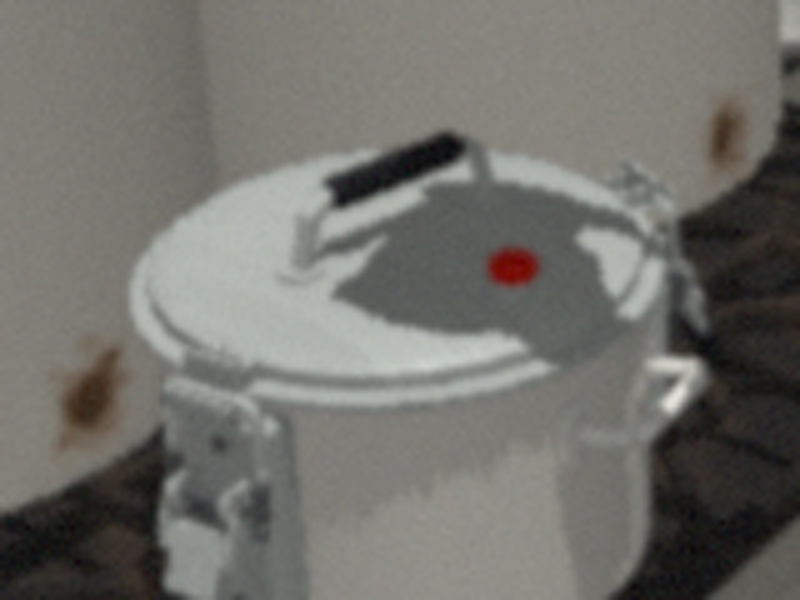

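The vent at (512,267) is down, both levers hang closed and the lid has not moved.

```bash
python3 -c "
from plant import manip; print(manip.job_done())"
```

```text
the job is handed in; nothing more can be done
None
```

Both latch levers were flipped past centre and hang closed, then the vent stopper was pressed down until it stopped; the lid had not visibly moved, and the job was handed in at about 13 s.

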